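Follow a pipe stub on a coasting welding turntable with an inspection camera wand

TASK

Take the yellow inspection camera wand out of its stand and, with the wand's stem against the red pipe stub, gently set the free-running welding turntable turning, either way round, faster than one turn in ten seconds (but never as fast as one turn in two seconds). Then, while the table coasts untouched, keep the wand's tip over the mouth of the stub, clear of it but less than 50 mm above, for at least four seconds at that pace, and go on until the table has come to rest by itself: finish there, still holding the wand over the stub. Only the wand may touch the positioner, as the work is cleaned for painting: keep fingers and arm off it, do not drop the wand, and leave the other things on the bench where they are.

Things in the scene. Friction and masses are not known exactly. Their poses are not given: they have to be found in the camera images.
- positioner: hand-turned welding positioner, fixed: blue foot 200 x 200 x 12 mm and column, dark turntable 280 mm across (56 to 70 mm above the bench), on it an aluminium flange 248 mm across, top 80 mm above the bench, with a centre bolt 24 mm across, 12 mm high. Origin: underside of the foot, on the turning axis. Touching turntable or stub is touching the positioner
- table_axis (a point): point on the turning axis at the height of the flange top (80 mm above the bench)
- turntable (a joint): turntable angle, rad, growing anticlockwise seen from above, no stops. Free-running bearing: inertia about 0.029 kg m2 (nominal, up to a third more or less), dry friction about 0.0036 N m plus 0.0006 N m per rad/s: it slows by 0.1 to 0.2 rad/s each second and coasts 8 to 15 s from 1.5 rad/s
- stub_top (a point): centre of the top of the red pipe stub that stands upright on the flange, 95 mm from the turning axis; the stub is 44 mm across and 45 mm high, its top 125 mm above the bench. It turns with the table: this is the part to push and to follow
- stand: grey wand stand fixed to the bench, 60 x 60 mm block on a round rubber foot 90 mm across, 80 mm high, with an upright hole 23 mm across; origin at its underside, under the hole
- wand: camera wand, 140 g, 163 mm long, round about its z axis (yaw does not matter), upright in the stand's hole. From the tip (origin) upward: steel stem 14 mm across, 75 mm long; black collar 44 mm across, 8 mm thick, resting on the stand's top; yellow handle 28 mm across, 80 mm long, gripped from above. Raise it 80 mm to leave the stand
- wand_tip (a point): lower end of the wand's stem, where the camera looks out: the tip; same point as the wand's origin
- wand_grip (a point): good grip point on the axis of the wand's handle, 125 mm above the tip
- gel_tin: blue-labelled tin, 72 mm across, 85 mm high, standing upright; origin at its underside; it and the wand stand may swap sides; leave it alone
- tape: roll of paper tape lying flat, 100 mm across, 25 mm high; origin at its underside; leave it alone
- wrench: open-ended wrench lying on the bench; leave it alone
- brush: flat hand brush with a wooden handle lying on the bench; leave it alone
- clamp_magnet: red welding magnet, 70 x 50 x 22 mm; leave it alone
- disc: dark grinding disc, 115 mm across, 10 mm thick, lying flat; leave it alone
- tube_offcut: offcut of square aluminium tube, 160 x 40 x 40 mm, lying at the back of the bench; leave it alone
Mind the look-alikes: they are no part of the job. Of the things like the wand, leave any that is green or orange; of the rest the smaller one is meant.

How it is judged:
On the way, in this order (a step that is already met when the one before it is completed fails the run):
1. the wand is held in the fingers, lifted clear of its stand (z of wand_tip in the frame of stand above 0.085 m and contact force between wand and the fingers above 2 N), for 0.2 s.
2. the turntable turns faster than 0.6 rad/s (about a turn in ten seconds) ((velocity of joint turntable above 0.6 rad/s or velocity of joint turntable below -0.6 rad/s)), for 0.1 s.
3. for 4 s the held wand tip stays within 22 mm of the stub centre, 4 to 50 mm above it, untouched, at over 0.6 rad/s (horizontal distance between wand_tip and stub_top below 0.022 m and z of wand_tip in the frame of stub_top between 0.004 and 0.05 m and contact force between wand and positioner below 0.1 N and contact force between wand and the fingers above 2 N and (velocity of joint turntable above 0.6 rad/s or velocity of joint turntable below -0.6 rad/s)), for 4 s.
At the end, for the whole second after the job is handed in: the turntable has come to rest (under 0.05 rad/s) and the wand is still held in the fingers, its tip within 22 mm of the stub's centre and 4 to 50 mm above its top, touching neither positioner nor stand (horizontal distance between wand_tip and stub_top below 0.022 m and z of wand_tip in the frame of stub_top between 0.004 and 0.05 m and contact force between wand and positioner below 0.1 N and contact force between wand and the fingers above 2 N and velocity of joint turntable between -0.05 and 0.05 rad/s and contact force between wand and stand below 0.1 N); the arm keeps its last pose, push and grip.
It fails at once if the turntable goes as fast as one turn in two seconds (3.1 rad/s) (velocity of joint turntable above 3.1 rad/s or velocity of joint turntable below -3.1 rad/s).
It fails at once if the wand strikes the positioner harder than 20 N (contact force between wand and positioner above 20 N).
It fails at once if fingers or arm touch the positioner (contact force between any of the fingers, the arm and positioner above 0.5 N).
It fails at once if the wand tips over or is dropped (angle between wand's own z axis and vertical above 0.7 rad or height (world z) of wand_tip below -0.01 m).
It fails at once if a bystander is moved by more than 30 mm (distance of any of gel_tin, tape, wrench, brush, clamp_magnet, disc, tube_offcut from where it was at the start of the episode above 0.03 m).
It also fails if it takes over 72 s, if anything falls off the work surface, if the arm or the gripper's body presses on something with over 40 N, if the wrist force passes 120 N, or if a joint passes its speed limit or range.

ROBOT

A 7-joint arm with a two-finger parallel gripper is mounted at the origin on the work surface. World frame = base frame: x ahead of the robot, y to its left, z up, the work surface at z = 0. Lengths are in m, angles in rad, forces in N, time in s.
With the tool pointing down it reaches from about 0.4 to 0.875 m from the base axis. Payload 19.3 kg.
Tool frame: the origin (TCP) lies at the very end of the fingers, on their centre line; the grasp point (between the pads) lies 19 mm behind it; z points along the fingers, y is the line along which they close (so a half turn about z gives the same grasp; the last joint's range is limited). The gripper opens to 85 mm and grips with 20 to 120 N. Pads are 22 mm wide; open, the fingers measure 114 mm over their backs; the gripper's body (76 mm by 85 mm) begins 54 mm behind the grasp point. The pads swing forward as they close: fully open they stand 13 mm farther back than shut.
Start: joints at [1.177, 0.521, -0.036, 1.599, 0.021, 1.021, -0.113], TCP at [0.199, -0.593, 0.231] pointing down, gripper open.
Joint ranges: [-2.91, 2.91], [-0.3, 2.13], [-1.5, 1.42], [0.17, 2.43], [-1.26, 4.41], [0.16, 1.93], [-2.52, 2.52]. Speed limits (rad/s): [1.89, 1.89, 2.39, 2.39, 3.01, 3.01, 3.01].

INTERFACE

Orientations are given as [roll, pitch, yaw] about the fixed x, y, z axes, in that order (R = Rz(yaw) Ry(pitch) Rx(roll)).
In Python, from workcell import monitor, optics, workorder gives the robot as it stands.
- The arm moves only by the tool apply_moves, never from a script. Its arguments are lists of equal length, an entry for each row: "linear": the shift along the tool's x, y, z each as a share of 0.1 m, from -1 to 1, a list of three; "delta_rot": the turn, a rotation vector about the tool's x, y, z each as a share of 120 degrees, from -1 to 1, a list of three. A call has exactly 5 rows; each row is the pose to reach, as a shift and turn from the pose commanded when the call began, along the tool's axes at that moment; what a row does not reach only later rows make up. A row lasts 1/12 s, in which the tool goes at most 41.7 mm and 7.16 degrees, less where a joint would pass 70% of its speed; a pose out of reach is approached as far as the arm can. A call with a number of a shift or a turn outside -1 to 1 is refused whole. A call with a gripper value outside its range is refused whole. "gripper" is the opening, from -1 (shut) to 1 (fully open), set as the call begins (left out, the last holds). The fingers move at their own pace and stop on an object; "force" is the grip in N (left out, the last holds). Time passes only in rows, so rows that repeat a pose let the fingers close, or fill a call up. It gives the time, the measured TCP pose, the force, the opening and the grip force at its end, in the units of the state.
- monitor.observe(): the state, without advancing time (a new reading comes with each control period).
- optics.grab_frame(name): name is "side" or "top" or "wrist"; returns (picture, depth): 420x560x3 uint8, red, green, blue; 420x560 float32, m along the optical axis (not along the pixel's ray), 0 where there is no reading.
- optics.camera_info(name): a dict with "fx", "fy", "cx", "cy" (pixels), "rvec" (rotation vector, rad) and "tvec" (3), from world to camera coordinates, as OpenCV has them; the wrist camera has in their place "T_tool_cam" (4x4, takes a point from camera to tool coordinates, whose origin is the TCP and whose axes are the flange's). Camera axes: x right, y down, z forward; pixel columns grow to the right and rows downward; lengths in m; the calibration is good to about 2 mm. A picture is of the moment at which its call begins: read the wrist's pose just before it. camera_info takes no time and is no camera call.
- workorder.job_done(): hands the job in; it is judged then, once.
The state is a dict: "clock": time; "qpos": joint angles; "qd": joint speeds; "joint_efforts": joint torques, N m; "position": TCP position; "tool_rot": TCP orientation; "force": force on the tool from outside, world axes, zero at the start; "moment": the same for the moment, N m; "grip_width": finger opening in m; "finger_force": force on a finger pad.
Only numpy, scipy, OpenCV 4.12 (cv2) and the standard library are available. Lean on these libraries where they do the work, as an engineer would, in place of code of your own. Each camera call takes 0.05 s, during which the arm holds its last target. There are 200 camera calls.

## Working session

There is one attempt and no reset: what is moved stays moved. The work goes in short steps, Python scripts to look and compute and a tool call to move; the robot and the scene stay as the last step left them, time stands still between calls to the robot, and variables do not carry over. Pictures are saved under pics/ and viewed, at most 10 in all, crops included, and the job is handed in when it is done.

Besides the shell and the picture viewer there is one more tool, called after "Call:" as name(argument=value, ...) on one line, values as JSON. apply_moves: Moves the arm, as the interface text tells. Its arguments: {"type":"object","properties":{"linear":{"type":"array"},"delta_rot":{"type":"array"},"gripper":{"type":"number"},"force":{"type":"number"}},"required":["linear","delta_rot"]}

```bash
mkdir -p pics; ls; cat > h.py <<'E'
import numpy as np, cv2
from workcell import monitor, optics, workorder
from scipy.spatial.transform import Rotation as R
def cam(n, s=None):
    i=optics.camera_info(n); K=(i['fx'],i['fy'],i['cx'],i['cy'])
    if 'T_tool_cam' in i:
        s=s or monitor.observe(); T=np.eye(4); T[:3,:3]=R.from_euler('xyz',s['tool_rot']).as_matrix(); T[:3,3]=s['position']
        return K,T@np.array(i['T_tool_cam'])
    M=np.eye(4); M[:3,:3]=cv2.Rodrigues(np.array(i['rvec'],float))[0]; M[:3,3]=np.ravel(i['tvec'])
    return K,np.linalg.inv(M)
def ray(KT,u,v):
    (fx,fy,cx,cy),T=KT; return T[:3,3], T[:3,:3]@np.array([(u-cx)/fx,(v-cy)/fy,1])
def onplane(KT,u,v,z):
    o,d=ray(KT,u,v); return o+d*(z-o[2])/d[2]
def cloud(KT,D):
    (fx,fy,cx,cy),T=KT; v,u=np.indices(D.shape); P=np.stack([(u-cx)/fx*D,(v-cy)/fy*D,D],-1); P=P@T[:3,:3].T+T[:3,3]; P[D==0]=np.nan; return P
def proj(KT,p):
    (fx,fy,cx,cy),T=KT; q=np.linalg.inv(T)@np.r_[p,1]; return fx*q[0]/q[2]+cx, fy*q[1]/q[2]+cy
E
python3 - <<'E'
from h import *
s=monitor.observe(); print(s)
for n in('top','side'):
    KT=cam(n); I,D=optics.grab_frame(n); cv2.imwrite(f'pics/{n}.png',I[...,::-1]); np.savez(f'{n}.npz',I=I,D=D); print(n,KT[0],KT[1][:3].round(3).tolist())
E
```

```text
pics
{'clock': 0.0, 'qpos': array([ 1.17681937,  0.52204816, -0.0363257 ,  1.59996335,  0.02120234,
        1.02106033, -0.11280682]), 'qd': array([ 0.00149875, -0.00168833,  0.00051919,  0.00082421, -0.00072435,
       -0.00078508,  0.0006996 ]), 'joint_efforts': array([-2.46531717e-04, -9.27133799e+01,  1.97943136e+00, -3.69948220e+01,
        1.78167096e-02,  7.87864759e-03, -4.24669861e-05]), 'position': array([ 0.19871225, -0.59224616,  0.23072045]), 'tool_rot': array([-3.14050128e+00,  7.82377812e-05,  3.23759152e-01]), 'force': array([-0.25131113,  1.12276058, -0.66496996]), 'moment': array([ 0.04038531, -0.02885631, -0.01444578]), 'finger_force': 0.0, 'grip_width': 0.08537119070019746}
top (442.3550519092274, 442.3550519092274, 276.845212009394, 211.41213543864583) [[-0.061, -0.975, 0.212, 0.32], [-0.998, 0.059, -0.014, 0.058], [0.001, -0.213, -0.977, 1.09]]
side (511.09526490676416, 511.09526490676416, 275.8166469362698, 205.2565023974451) [[-0.754, -0.449, 0.48, -0.165], [-0.657, 0.513, -0.552, 0.805], [0.001, -0.731, -0.682, 1.063]]
```

View pics/top.png

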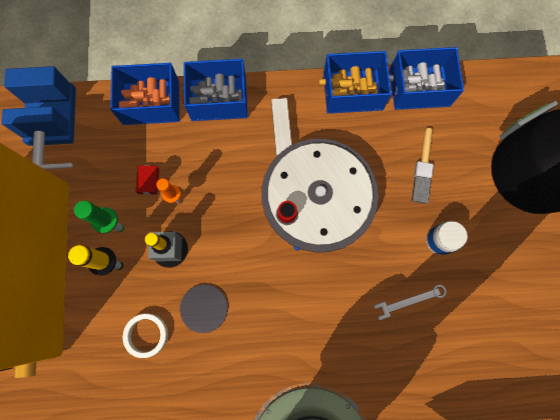

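View pics/side.png

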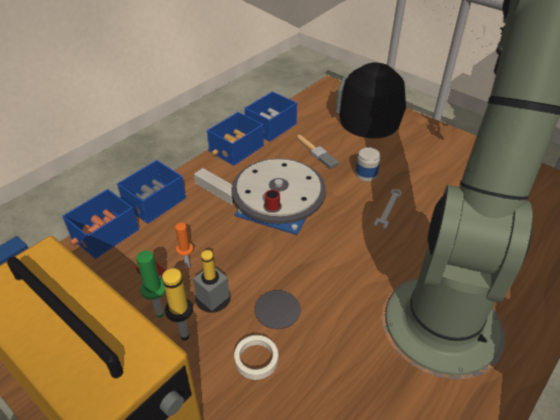

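Top view: the wand-like things are green (88,212), orange (168,188), a large yellow one (85,257) and a small yellow one (155,242). The small yellow one stands in the grey block, seen from the side at (208,265). It fits because it is neither green nor orange and is the smaller yellow. The turntable is at (320,193), with the red stub at (288,211).

```bash
python3 - <<'E'
from h import *
t=np.load('top.npz'); s=np.load('side.npz')
a=cv2.resize(t['I'][160:300,60:220],None,fx=2.4,fy=2.4,interpolation=2); b=cv2.resize(s['I'][210:350,120:280],None,fx=2.4,fy=2.4,interpolation=2)
cv2.imwrite('pics/crop.png',np.hstack([a,b])[...,::-1])
def blob(I,lo,hi,box):
    h=cv2.cvtColor(I,cv2.COLOR_RGB2HSV); m=cv2.inRange(h,lo,hi); z=np.zeros_like(m); x0,y0,x1,y1=box; z[y0:y1,x0:x1]=m[y0:y1,x0:x1]
    n,l,st,c=cv2.connectedComponentsWithStats(z); k=1+np.argmax(st[1:,4]); return l==k,st[k],c[k]
for n,d,bw,bs in(('top',t,(135,225,185,265),(270,190,310,230)),('side',s,(195,240,225,285),(255,180,290,215))):
    KT=cam(n); P=cloud(KT,d['D'])
    for nm,lo,hi,bx in(('wand',(22,120,80),(35,255,255),bw),('stub',(0,150,40),(8,255,255),bs)):
        m,st,c=blob(d['I'],lo,hi,bx); Q=P[m]; Q=Q[~np.isnan(Q[:,0])]; zt=np.percentile(Q[:,2],97); top=Q[Q[:,2]>zt-.006]
        print(n,nm,st,c.round(1),'zmax',zt.round(4),'top mean',top.mean(0).round(4),'n',len(top), 'mid-range',((top.max(0)+top.min(0))/2).round(4),np.ptp(top,axis=0).round(3))
    # flange: points z 0.075-.085 near
    q=P.reshape(-1,3); q=q[~np.isnan(q[:,0])]
    c0=onplane(KT,*((320,193) if n=='top' else (279,188)),.08); print('c0',c0)
    f=q[(abs(q[:,2]-.08)<.005)&(np.hypot(*(q[:,:2]-c0[:2]).T)<.135)]
    (x,y),r=cv2.minEnclosingCircle(f[:,:2].astype(np.float32)); print('flange',x,y,r,f[:,2].mean())
    b=q[(q[:,2]>.086)&(q[:,2]<.1)&(np.hypot(*(q[:,:2]-c0[:2]).T)<.03)]; print('bolt',((b.max(0)+b.min(0))/2).round(4),np.ptp(b,axis=0).round(3),len(b))
    print('bench z',np.nanmedian(P[300:320,260:300].reshape(-1,3),axis=0))
E
```

```text
top wand [145 233  21  17 239] [154.8 241.1] zmax 0.1703 top mean [0.4775 0.3141 0.1676] n 125 mid-range [0.4777 0.3144 0.1679] [0.026 0.024 0.007]
top stub [278 201  19  22 180] [286.9 212.9] zmax 0.1281 top mean [0.5312 0.0225 0.1251] n 117 mid-range [0.5318 0.0216 0.1265] [0.042 0.041 0.009]
c0 [ 0.57791225 -0.06063486  0.08      ]
flange 0.5747764706611633 -0.06266368180513382 0.13054117560386658 0.07975519713485386
bolt [ 0.5802 -0.0598  0.0913] [0.023 0.024 0.008] 85
bench z [ 0.31565322  0.05091609 -0.00034681]
side wand [204 260  12  20 149] [208.9 270.2] zmax 0.1534 top mean [0.4671 0.3193 0.1513] n 20 mid-range [0.4671 0.3178 0.1519] [0.013 0.017 0.008]
side stub [265 190  15  21 180] [272.1 202.3] zmax 0.1292 top mean [0.5243 0.0283 0.1265] n 53 mid-range [0.5295 0.0235 0.1272] [0.04  0.043 0.008]
c0 [ 0.56877267 -0.0528587   0.08      ]
flange 0.5691404938697815 -0.052609071135520935 0.13462331891059875 0.08127745674339247
bolt [ 0.5672 -0.0515  0.0927] [0.05  0.041 0.013] 58
bench z [0.31959243 0.23256722 0.01049343]
```

View pics/crop.png

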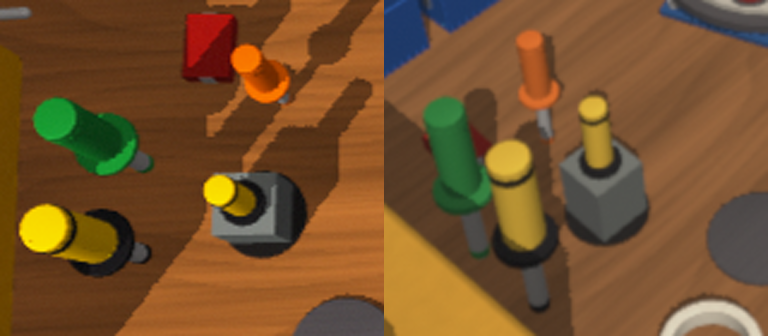

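The crop confirms the small yellow wand with its black collar in the grey block. Its top is at z≈0.168 as expected. The stub sits 95 mm from the bolt, also as expected.

```bash
python3 - <<'E'
from h import *
print(np.array(optics.camera_info('wrist')['T_tool_cam']).round(3).tolist(), cam('wrist')[0])
t=np.load('top.npz'); P=cloud(cam('top'),t['D'])
q=P[150:300,60:230].reshape(-1,3); q=q[~np.isnan(q[:,0])]
for z0 in(.1,.14,.17):
    b=q[(q[:,2]>z0)]; g=cv2.partition if 0 else None
    d=np.hypot(b[:,0]-.478,b[:,1]-.314); o=b[d>.04]; o=o[np.argsort(np.hypot(o[:,0]-.478,o[:,1]-.314))][:4]; print(z0,o.round(3).tolist())
for uv in((168,188),(88,212),(85,257),(180,198)): print(uv,P[uv[1],uv[0]].round(3))
W=[(.199,-.593,.231,.324),(.25,-.50,.27,.324),(.33,-.40,.28,.57),(.41,-.28,.28,.82),(.46,-.17,.28,1.07),(.48,-.06,.28,1.32),(.48,.04,.28,1.571),(.48,.14,.28,1.571),(.48,.24,.28,1.571),(.478,.314,.28,1.571)]
for a,b in zip(W,W[1:]):
    c,s=np.cos(a[3]),np.sin(a[3]); dx,dy,dz=np.subtract(b,a)[:3]; print([round(v*10,2) for v in(c*dx+s*dy,s*dx-c*dy,-dz)],round(-np.degrees(b[3]-a[3])/120,3))
E
```

```text
[[0.0, -0.959, -0.283, 0.072], [1.0, 0.001, -0.001, -0.001], [0.001, -0.283, 0.959, -0.143], [0.0, 0.0, 0.0, 1.0]] (299.5764291502882, 299.5764291502882, 278.4604552534198, 210.13765077379014)
0.1 [[0.455, 0.409, 0.117], [0.448, 0.407, 0.121], [0.452, 0.408, 0.111], [0.453, 0.409, 0.116]]
0.14 [[0.584, 0.292, 0.156], [0.585, 0.295, 0.154], [0.446, 0.418, 0.198], [0.451, 0.419, 0.164]]
0.17 [[0.446, 0.418, 0.198], [0.448, 0.419, 0.216], [0.446, 0.418, 0.217], [0.453, 0.42, 0.213]]
(168, 188) [0.59  0.279 0.156]
(88, 212) [0.531 0.425 0.221]
(85, 257) [0.439 0.424 0.231]
(180, 198) [ 0.608  0.287 -0.004]
[np.float64(0.78), np.float64(-0.72), np.float64(-0.39)] -0.0
[np.float64(1.08), np.float64(-0.69), np.float64(-0.1)] -0.117
[np.float64(1.32), np.float64(-0.58), np.float64(-0.0)] -0.119
[np.float64(1.15), np.float64(-0.38), np.float64(-0.0)] -0.119
[np.float64(1.06), np.float64(-0.35), np.float64(-0.0)] -0.119
[np.float64(0.97), np.float64(-0.25), np.float64(-0.0)] -0.12
[np.float64(1.0), np.float64(0.0), np.float64(-0.0)] -0.0
[np.float64(1.0), np.float64(0.0), np.float64(-0.0)] -0.0
[np.float64(0.74), np.float64(-0.02), np.float64(-0.0)] -0.0
```

```bash
cat >> h.py <<'E'
def share(d,yaw):
    c,s=np.cos(yaw),np.sin(yaw); dx,dy,dz=d; return [round(v*10,3) for v in(c*dx+s*dy,s*dx-c*dy,-dz)]
E
python3 - <<'E'
from h import *
y=.324; print(share((.281,.807,0.05),y),share((.10,.0,0),y)); 
p=np.array((.199,-.592,.231)); T=R.from_euler('xyz',(np.pi,0,y)).as_matrix()
for l in [(.9,-.8,-.5)]+[(.7,-1,0)]*3+[(.4,-1,0)]*2+[(.2,-1,0)]*2: p=p+T@np.array(l)*.1; print(p.round(3),np.hypot(*p[:2]).round(3))
E
```

```text
[np.float64(5.233), np.float64(-6.756), -0.5] [np.float64(0.948), np.float64(0.318), 0]
[ 0.259 -0.488  0.281] 0.552
[ 0.293 -0.37   0.281] 0.473
[ 0.328 -0.253  0.281] 0.414
[ 0.362 -0.136  0.281] 0.387
[ 0.368 -0.029  0.281] 0.37
[0.375 0.079 0.281] 0.383
[0.362 0.18  0.281] 0.404
[0.349 0.281 0.281] 0.448
```

Call:
apply_moves(linear=[[0.18,-0.16,-0.1],[0.36,-0.32,-0.2],[0.54,-0.48,-0.3],[0.72,-0.64,-0.4],[0.9,-0.8,-0.5]], delta_rot=[[0,0,0],[0,0,0],[0,0,0],[0,0,0],[0,0,0]], gripper=1, force=60)

```text
clock: 0.52
position: [0.259, -0.4869, 0.2815]
tool_rot: [-3.141, 0.0, 0.324]
force: [0.6, -0.4, 0.5]
grip_width: 0.0854
finger_force: 0.0
```

Call:
apply_moves(linear=[[0.2,-0.2,0],[0.4,-0.4,0],[0.6,-0.6,0],[0.8,-0.8,0],[1,-1,0]], delta_rot=[[0,0,0],[0,0,0],[0,0,0],[0,0,0],[0,0,0]])

```text
clock: 0.93
position: [0.3219, -0.3601, 0.2812]
tool_rot: [-3.141, 0.0, 0.324]
force: [0.8, -0.4, -0.4]
grip_width: 0.0855
finger_force: 0.0
```

Call:
apply_moves(linear=[[0.2,-0.2,0],[0.4,-0.4,0],[0.6,-0.6,0],[0.8,-0.8,0],[1,-1,0]], delta_rot=[[0,0,0],[0,0,0],[0,0,0],[0,0,0],[0,0,0]])

```text
clock: 1.35
position: [0.385, -0.2335, 0.2812]
tool_rot: [-3.141, 0.0, 0.324]
force: [1.6, -0.7, 0.0]
grip_width: 0.0853
finger_force: 0.0
```

Call:
apply_moves(linear=[[0.2,-0.2,0],[0.4,-0.4,0],[0.6,-0.6,0],[0.8,-0.8,0],[1,-1,0]], delta_rot=[[0,0,0],[0,0,0],[0,0,0],[0,0,0],[0,0,0]])

```text
clock: 1.77
position: [0.4479, -0.1069, 0.2812]
tool_rot: [-3.142, 0.0, 0.324]
force: [0.4, -0.5, 0.0]
grip_width: 0.086
finger_force: 0.0
```

Call:
apply_moves(linear=[[0.2,-0.2,0],[0.4,-0.4,0],[0.6,-0.6,0],[0.8,-0.8,0],[1,-1,0]], delta_rot=[[0,0,0],[0,0,0],[0,0,0],[0,0,0],[0,0,0]])

```text
clock: 2.18
position: [0.511, 0.0197, 0.2812]
tool_rot: [-3.142, 0.0, 0.324]
force: [0.2, -0.5, -0.2]
grip_width: 0.0855
finger_force: 0.0
```

```bash
python3 - <<'E'
from h import *
s=monitor.observe(); KT=cam('wrist',s); I,D=optics.grab_frame('wrist'); np.savez('w1.npz',I=I,D=D,p=s['position'],r=s['tool_rot']); cv2.imwrite('pics/w1.png',I[...,::-1])
P=cloud(KT,D); q=P.reshape(-1,3); q=q[~np.isnan(q[:,0])]
for nm,c,z,r in(('stub',(.532,.022),(.121,.135),.035),('bolt',(.58,-.06),(.088,.1),.025)):
    d=q[(np.hypot(q[:,0]-c[0],q[:,1]-c[1])<r)&(q[:,2]>z[0])&(q[:,2]<z[1])]; print(nm,len(d),((d.max(0)+d.min(0))/2).round(4),np.ptp(d,axis=0).round(3),d.mean(0).round(4)) if len(d) else print(nm,0)
h=cv2.cvtColor(I,cv2.COLOR_RGB2HSV); m=cv2.inRange(h,(0,150,40),(8,255,255)); u,v=cv2.findNonZero(m).reshape(-1,2).mean(0); print(u,v,onplane(KT,u,v,.125)); print(s['qpos'].round(2))
E
```

```text
stub 1461 [0.5318 0.0226 0.1248] [0.043 0.043 0.008] [0.5324 0.0229 0.1261]
bolt 408 [ 0.5796 -0.0589  0.0914] [0.024 0.024 0.007] [ 0.5797 -0.0587  0.0925]
283.39253731343285 169.66268656716417 [0.53668245 0.02472107 0.125     ]
[ 0.16  0.31 -0.4   1.82  0.14  1.04 -1.53]
```

View pics/w1.png

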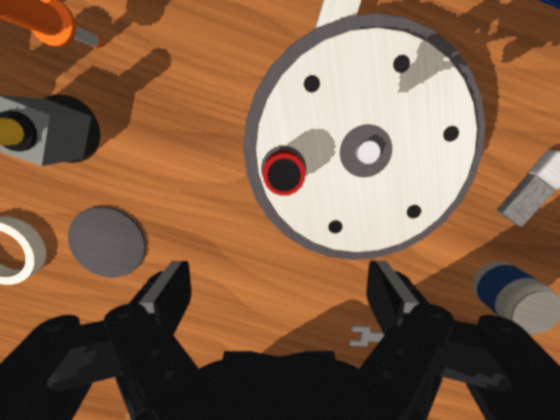

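Call:
apply_moves(linear=[[0.12,-0.2,0],[0.24,-0.4,0],[0.36,-0.6,0],[0.48,-0.8,0],[0.6,-1,0]], delta_rot=[[0,0,0],[0,0,0],[0,0,0],[0,0,0],[0,0,0]])

```text
clock: 2.65
position: [0.5358, 0.1333, 0.2811]
tool_rot: [3.142, 0.0, 0.324]
force: [0.7, -0.6, -0.1]
grip_width: 0.0854
finger_force: 0.0
```

Call:
apply_moves(linear=[[0,-0.2,0],[0,-0.4,0],[0,-0.6,0],[0,-0.8,0],[0,-1,0]], delta_rot=[[0,0,0],[0,0,0],[0,0,0],[0,0,0],[0,0,0]])

```text
clock: 3.07
position: [0.5034, 0.2278, 0.2811]
tool_rot: [3.142, 0.001, 0.324]
force: [0.1, -0.3, 0.2]
grip_width: 0.0855
finger_force: 0.0
```

Call:
apply_moves(linear=[[0,-0.2,0],[0,-0.4,0],[0,-0.6,0],[0,-0.8,0],[0,-0.9,0]], delta_rot=[[0,0,0],[0,0,0],[0,0,0],[0,0,0],[0,0,0]])

```text
clock: 3.48
position: [0.4741, 0.3145, 0.2811]
tool_rot: [-3.141, 0.001, 0.326]
force: [-0.1, 0.2, 0.0]
grip_width: 0.0857
finger_force: 0.0
```

The wrist view shows the stub at (285,172), the bolt at (367,152) and five holes at the other 60° spacings. It agrees with the top view within 1–2 mm. Next I'll check the wand from here.

```bash
python3 - <<'E'
from h import *
s=monitor.observe(); KT=cam('wrist',s); I,D=optics.grab_frame('wrist')
P=cloud(KT,D); q=P.reshape(-1,3); q=q[~np.isnan(q[:,0])]
for z in((.163,.175),(.083,.093),(.075,.083)):
    d=q[(np.hypot(q[:,0]-.4775,q[:,1]-.3142)<.04)&(q[:,2]>z[0])&(q[:,2]<z[1])]; print(z,len(d),((d.max(0)+d.min(0))/2).round(4),np.ptp(d,axis=0).round(3))
print(s['position'],s['tool_rot'],s['qpos'].round(2)); cv2.imwrite('pics/w2.png',I[...,::-1])
E
```

```text
(0.163, 0.175) 737 [0.4779 0.3152 0.1669] [0.027 0.027 0.008]
(0.083, 0.093) 461 [0.4798 0.315  0.0878] [0.039 0.043 0.009]
(0.075, 0.083) 1216 [0.4777 0.3151 0.0791] [0.061 0.062 0.008]
[0.47408678 0.31452586 0.28110699] [-3.14083855e+00  5.39484413e-04  3.25830818e-01] [-0.34  0.42 -0.48  1.67  0.21  1.11 -2.13]
```

View pics/w2.png

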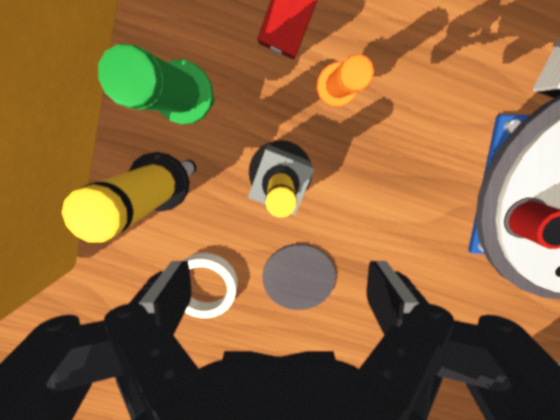

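Call:
apply_moves(linear=[[0.04,0,0.2],[0.04,0,0.4],[0.04,0,0.6],[0.04,0,0.8],[0.04,0,1]], delta_rot=[[0,0,0],[0,0,0],[0,0,0],[0,0,0],[0,0,0]])

```text
clock: 3.95
position: [0.4794, 0.3127, 0.1803]
tool_rot: [3.141, 0.0, 0.323]
force: [0.8, 0.6, 0.9]
grip_width: 0.0857
finger_force: 0.0
```

Call:
apply_moves(linear=[[0,0,0.15],[0,0,0.3],[0,0,0.45],[0,0,0.6],[0,0,0.68]], delta_rot=[[0,0,0],[0,0,0],[0,0,0],[0,0,0],[0,0,0]])

```text
clock: 4.37
position: [0.4789, 0.3124, 0.1116]
tool_rot: [3.141, 0.002, 0.323]
force: [0.4, -0.5, -0.4]
grip_width: 0.0854
finger_force: 0.0
```

Call:
apply_moves(linear=[[0,0,0],[0,0,0],[0,0,0],[0,0,0],[0,0,0]], delta_rot=[[0,0,0],[0,0,0],[0,0,0],[0,0,0],[0,0,0]], gripper=-1, force=60)

```text
clock: 4.78
position: [0.4795, 0.3139, 0.1141]
tool_rot: [-3.141, -0.001, 0.324]
force: [-1.2, 0.5, 11.8]
grip_width: 0.0266
finger_force: 58.3
```

Call:
apply_moves(linear=[[0,0,0],[0,0,0],[0,0,0],[0,0,0],[0,0,0]], delta_rot=[[0,0,0],[0,0,0],[0,0,0],[0,0,0],[0,0,0]])

```text
clock: 5.2
position: [0.4794, 0.314, 0.1142]
tool_rot: [-3.141, -0.001, 0.324]
force: [-0.8, -0.1, 6.4]
grip_width: 0.027
finger_force: 58.5
```

Call:
apply_moves(linear=[[0,0,-0.1],[0,0,-0.25],[0,0,-0.4],[0,0,-0.55],[0,0,-0.7]], delta_rot=[[0,0,0],[0,0,0],[0,0,0],[0,0,0],[0,0,0]])

```text
clock: 5.62
position: [0.479, 0.3137, 0.1849]
tool_rot: [-3.141, -0.0, 0.324]
force: [0.7, 0.3, -1.3]
grip_width: 0.0267
finger_force: 59.1
```

Call:
apply_moves(linear=[[0,0,-0.15],[0,0,-0.3],[0,0,-0.45],[0,0,-0.6],[0,0,-0.7]], delta_rot=[[0,0,0],[0,0,0],[0,0,0],[0,0,0],[0,0,0]])

```text
clock: 6.03
position: [0.4792, 0.3139, 0.2555]
tool_rot: [-3.141, -0.002, 0.324]
force: [-0.4, -0.4, -1.9]
grip_width: 0.0267
finger_force: 59.2
```

Call:
apply_moves(linear=[[0,0.05,0],[0,0.25,0],[0,0.5,0],[0,0.75,0],[0,1,0]], delta_rot=[[0,0,0],[0,0,0],[0,0,0],[0,0,0],[0,0,0]])

```text
clock: 6.45
position: [0.5109, 0.2173, 0.2527]
tool_rot: [3.141, 0.001, 0.324]
force: [0.4, 0.9, -1.6]
grip_width: 0.0267
finger_force: 59.2
```

```bash
python3 - <<'E'
from h import *
s=monitor.observe(); KT=cam('wrist',s); I,D=optics.grab_frame('wrist'); cv2.imwrite('pics/w3.png',I[...,::-1])
K2=cam('side'); I2,D2=optics.grab_frame('side'); P=cloud(K2,D2).reshape(-1,3); np.savez('s3.npz',I=I2,D=D2)
p=s['position']; print(p,s['finger_force'])
d=P[(np.hypot(P[:,0]-p[0],P[:,1]-p[1])<.035)&(P[:,2]<p[2]-.01)&(P[:,2]>.02)]
for z0 in np.arange(.05,.26,.01):
    e=d[(d[:,2]>=z0)&(d[:,2]<z0+.01)]
    if len(e): print(z0.round(2),len(e),((e.min(0)+e.max(0))/2-p).round(4),np.ptp(e,axis=0).round(3))
b,a=(int(x) for x in proj(K2,p-[0,0,.06]));print(b,a); cv2.imwrite('pics/s3.png',cv2.resize(I2[max(a-80,0):a+80,max(b-100,0):b+100],None,fx=3,fy=3)[...,::-1])
E
```

```text
[0.51086041 0.21731326 0.25271956] 59.20575678348541
0.14 8 [-0.0012 -0.0031 -0.1059] [0.014 0.007 0.005]
0.15 18 [-0.0026 -0.0049 -0.0974] [0.014 0.01  0.009]
0.16 18 [-0.0042 -0.0045 -0.088 ] [0.009 0.012 0.009]
0.17 12 [-0.0042 -0.0029 -0.0766] [0.009 0.012 0.006]
0.18 17 [-0.0006 -0.003  -0.068 ] [0.012 0.01  0.008]
0.19 19 [-0.0027 -0.0047 -0.0577] [0.011 0.013 0.01 ]
0.2 9 [-0.0034 -0.0019 -0.0475] [0.01  0.005 0.006]
0.21 1 [ 0.0073  0.0127 -0.0342] [0. 0. 0.]
0.22 109 [ 0.0002 -0.0045 -0.0274] [0.048 0.043 0.009]
0.23 43 [-0.005  -0.0052 -0.0177] [0.024 0.036 0.01 ]
0.24 7 [-0.0101 -0.0032 -0.0112] [0.007 0.021 0.002]
224 218
```

View pics/w3.png

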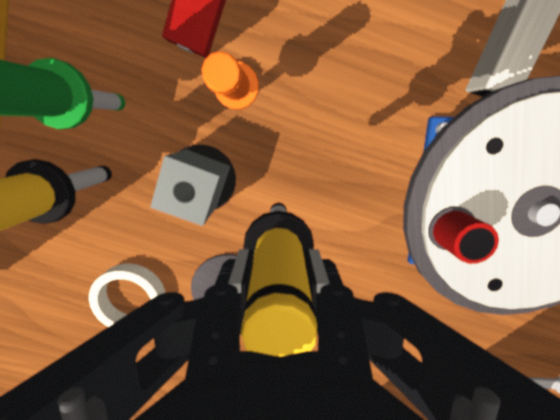

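View pics/s3.png

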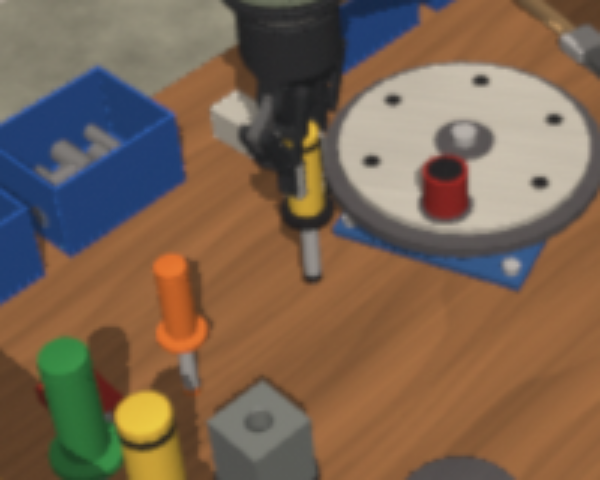

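The wand is held upright with its tip about 108 mm below the TCP, and the stand is empty. Next I move beside the stub on its clockwise side, keeping the stem clear.

Call:
apply_moves(linear=[[0,0.15,0],[0,0.35,0],[0,0.55,0],[0,0.75,0],[0,0.95,0]], delta_rot=[[0,0,0],[0,0,0],[0,0,0],[0,0,0],[0,0,0]])

```text
clock: 6.97
position: [0.541, 0.1279, 0.2528]
tool_rot: [-3.142, 0.001, 0.324]
force: [0.4, 0.1, -1.7]
grip_width: 0.0267
finger_force: 59.4
```

Call:
apply_moves(linear=[[0,0.25,0],[0,0.5,0.1],[0,0.75,0.25],[0,0.9,0.4],[0,0.95,0.47]], delta_rot=[[0,0,0],[0,0,0],[0,0,0],[0,0,0],[0,0,0]])

```text
clock: 7.38
position: [0.5709, 0.0357, 0.204]
tool_rot: [3.141, 0.003, 0.321]
force: [-0.4, 0.0, -1.5]
grip_width: 0.0271
finger_force: 59.4
```

```bash
cat >> h.py <<'E'
C=np.array([.580,-.059]); ZC=.105
def red(n,save=None):
    s=monitor.observe(); KT=cam(n,s); I,D=optics.grab_frame(n)
    h=cv2.cvtColor(I,cv2.COLOR_RGB2HSV); m=cv2.inRange(h,(0,150,40),(8,255,255)); 
    P=cloud(KT,D); rr=np.hypot(P[...,0]-C[0],P[...,1]-C[1]); m[~((rr<.135)&(rr>.05)&(P[...,2]>.07)&(P[...,2]<.14))]=0
    if save: cv2.imwrite(save,I[...,::-1])
    k=cv2.findNonZero(m)
    if k is None: return s,None,0,None
    u,v=k.reshape(-1,2).mean(0); Q=P[m>0]; return s,onplane(KT,u,v,ZC),len(k),Q
E
python3 - <<'E'
from h import *
for n in('side','wrist','top'):
    s,p,k,Q=red(n,f'pics/q_{n}.png'); print(n,s['clock'],s['position'].round(4),s['force'].round(1),p,k, None if Q is None else (Q.min(0)/2+Q.max(0)/2).round(4), None if p is None else np.arctan2(*(p[:2]-C)[::-1]).round(3))
E
```

```text
side 7.3833 [0.5709 0.0357 0.204 ] [-0.4  0.  -1.5] [0.52549156 0.02677153 0.105     ] 178 [0.5264 0.0235 0.1092] 2.137
wrist 7.4333 [0.5706 0.0364 0.2035] [-1.  -1.  -3.6] None 0 None None
top 7.4833 [0.5706 0.0382 0.2049] [-0.1  0.9 -2. ] [0.5244457  0.02735619 0.105     ] 129 [0.5318 0.0238 0.1079] 2.142
```

```bash
python3 - <<'E'
from h import *
p0=np.r_[C+.0955*np.array([np.cos(1.668),np.sin(1.668)])]; th=1.668
for inc in([.03,.03,.03,.03,.025],[.035,.045,.055,.065,.075],[.085,.095,.105,.115,.125],[.135,.145,.15,.0,0]):
    a=th+np.cumsum(inc); st=C+.0955*np.array([np.cos(th),np.sin(th)])
    print([[round(float(v),2) for v in share((*(C+.0955*np.array([np.cos(x),np.sin(x)])-st),0),.324)] for x in a]); th=a[-1]
E
```

```text
[[-0.03, -0.01, 0.0], [-0.06, -0.01, 0.0], [-0.09, -0.02, 0.0], [-0.11, -0.02, 0.0], [-0.14, -0.02, 0.0]]
[[-0.03, -0.0, 0.0], [-0.08, -0.0, 0.0], [-0.13, -0.0, 0.0], [-0.19, 0.0, 0.0], [-0.26, 0.01, 0.0]]
[[-0.08, 0.02, 0.0], [-0.17, 0.05, 0.0], [-0.26, 0.09, 0.0], [-0.35, 0.14, 0.0], [-0.45, 0.22, 0.0]]
[[-0.09, 0.09, 0.0], [-0.17, 0.2, 0.0], [-0.24, 0.33, 0.0], [-0.24, 0.33, 0.0], [-0.24, 0.33, 0.0]]
```

Call:
apply_moves(linear=[[-0.03,-0.01,0],[-0.06,-0.01,0],[-0.09,-0.02,0],[-0.11,-0.02,0],[-0.14,-0.02,0]], delta_rot=[[0,0,0],[0,0,0],[0,0,0],[0,0,0],[0,0,0]])

```text
clock: 7.95
position: [0.5573, 0.0366, 0.2067]
tool_rot: [3.141, -0.001, 0.324]
force: [1.4, 0.9, -0.4]
grip_width: 0.0266
finger_force: 59.6
```

Call:
apply_moves(linear=[[-0.03,0,0],[-0.08,0,0],[-0.13,0,0],[-0.19,0,0],[-0.26,0.01,0]], delta_rot=[[0,0,0],[0,0,0],[0,0,0],[0,0,0],[0,0,0]])

```text
clock: 8.37
position: [0.5325, 0.0269, 0.2063]
tool_rot: [-3.141, -0.0, 0.324]
force: [1.9, -0.3, -1.2]
grip_width: 0.0269
finger_force: 59.5
```

```bash
cat >> h.py <<'E'
def ang(n='side'):
    s,p,k,Q=red(n); q=p[:2]+[.0065,-.0043]-C if p is not None else [np.nan]*2; return s,float(np.arctan2(q[1],q[0])),float(np.hypot(*q)),k
E
python3 - <<'E'
from h import *
for i in range(2):
    s,a,r,k=ang(); d=s['position'][:2]-C; print(s['clock'],round(a,3),round(r,4),k,'tcp th',np.arctan2(d[1],d[0]),np.hypot(*d),s['position'].round(4),s['force'].round(1))
E
```

```text
8.3667 2.375 0.0945 182 tcp th 2.075746354256423 0.0981658723499431 [0.5325 0.0269 0.2063] [ 1.9 -0.3 -1.2]
8.4167 2.412 0.0934 185 tcp th 2.089453138538558 0.09793852140039651 [0.5315 0.0261 0.2063] [-0.7 -0.7 -0.6]
```

```bash
python3 - <<'E'
from h import *
s=monitor.observe(); print(s['position'])
th=2.09; st=s['position'][:2]; Z=[0]*5
for inc,Z in(([.09,.085,.085,.09,.10],Z),([.11,.12,.13,.14,.15],Z),([.15,.05,.05,.05,.15],[0,0,.025,.05,.05])):
    a=th+np.cumsum(inc); P=[C+.0955*np.array([np.cos(x),np.sin(x)]) for x in a]
    print([[round(float(v),2) for v in share((*(p-st),z),.324)] for p,z in zip(P,Z)]); th=a[-1]; st=P[-1]
E
```

```text
[0.53213274 0.02623974 0.20637177]
[[-0.09, 0.04, 0.0], [-0.16, 0.07, 0.0], [-0.24, 0.1, 0.0], [-0.31, 0.14, 0.0], [-0.39, 0.2, 0.0]]
[[-0.08, 0.07, 0.0], [-0.16, 0.15, 0.0], [-0.23, 0.25, 0.0], [-0.3, 0.37, 0.0], [-0.34, 0.5, 0.0]]
[[-0.03, 0.14, 0.0], [-0.03, 0.19, 0.0], [-0.04, 0.23, -0.25], [-0.04, 0.28, -0.5], [-0.02, 0.43, -0.5]]
```

Call:
apply_moves(linear=[[-0.09,0.04,0],[-0.16,0.07,0],[-0.24,0.1,0],[-0.31,0.14,0],[-0.39,0.2,0]], delta_rot=[[0,0,0],[0,0,0],[0,0,0],[0,0,0],[0,0,0]])

```text
clock: 8.88
position: [0.5019, -0.0048, 0.2063]
tool_rot: [-3.142, -0.0, 0.324]
force: [0.7, 0.2, -2.1]
grip_width: 0.0267
finger_force: 59.5
```

Call:
apply_moves(linear=[[-0.08,0.07,0],[-0.16,0.15,0],[-0.23,0.25,0],[-0.3,0.37,0],[-0.34,0.5,0]], delta_rot=[[0,0,0],[0,0,0],[0,0,0],[0,0,0],[0,0,0]])

```text
clock: 9.3
position: [0.4853, -0.064, 0.2064]
tool_rot: [3.141, 0.0, 0.324]
force: [0.9, 0.7, -1.3]
grip_width: 0.0267
finger_force: 59.5
```

Call:
apply_moves(linear=[[-0.03,0.14,0],[-0.03,0.19,0],[-0.04,0.23,-0.25],[-0.04,0.28,-0.5],[-0.02,0.43,-0.5]], delta_rot=[[0,0,0],[0,0,0],[0,0,0],[0,0,0],[0,0,0]])

```text
clock: 9.72
position: [0.4992, -0.1033, 0.2603]
tool_rot: [3.14, -0.005, 0.325]
force: [1.3, 0.2, -0.2]
grip_width: 0.0265
finger_force: 59.6
```

```bash
python3 - <<'E'
from h import *
for i in range(3):
    s,a,r,k=ang(); d=s['position'][:2]-C; print(s['clock'],round(a,3),round(r,4),k,'tcp th',np.arctan2(d[1],d[0]).round(3),np.hypot(*d).round(4),s['position'].round(4),s['force'].round(1)); open('log.txt','a').write(f"{s['clock']} {a%(2*np.pi)} {k}\n")
print(monitor.observe()['clock'])
E
```

```text
9.7167 -2.048 0.094 154 tcp th -2.641 0.0922 [ 0.4992 -0.1033  0.2603] [ 1.3  0.2 -0.2]
9.7667 -1.962 0.0906 137 tcp th -2.603 0.0934 [ 0.4998 -0.1069  0.2582] [-0.5 -4.4 -3.3]
9.8167 -1.859 0.091 129 tcp th -2.616 0.0939 [ 0.4987 -0.1061  0.2568] [-0.9  0.2 -1.9]
9.8667
```

```bash
cat > trk.py <<'E'
import sys; from h import *
from scipy.optimize import least_squares
from scipy.integrate import solve_ivp
n,ncalls,catch=[int(x) for x in sys.argv[1:4]]
for i in range(n):
    s,a,r,k=ang(); print(s['clock'].round(3),round(a,3),round(r,4),k)
    if k>50: open('log.txt','a').write(f"{s['clock']} {a%(2*np.pi)} {k}\n")
L=np.loadtxt('log.txt'); t,th=L[:,0],np.unwrap(L[:,1],period=2*np.pi) if 0 else L[:,1].copy()
w=1.85
for i in range(1,len(t)):   # unwrap with a running prediction
    if i>4: w=max(np.polyfit(t[max(0,i-6):i],th[max(0,i-6):i],1)[0],0)
    pr=th[i-1]+w*(t[i]-t[i-1]); th[i]+=2*np.pi*np.round((pr-th[i])/2/np.pi)
def sim(p,ts):
    f=lambda _,y:[y[1],-(.0036+.0006*y[1])*p[2]/.029 if y[1]>0 else 0]
    ev=lambda _,y:y[1]-1e-3
    ev.terminal=True
    o=solve_ivp(f,(t[0],max(ts)+.01),[p[0],p[1]],dense_output=True,events=ev,max_step=.5)
    return o.sol(np.minimum(ts,o.t[-1])),o.t[-1]
q=least_squares(lambda p:np.r_[(sim(p,t)[0][0]-th)/.03,(p[2]-1)/.25],[th[0],1.83,1.],loss='soft_l1').x
y,te=sim(q,np.r_[t,40]); s=monitor.observe(); now=s['clock']; pos=s['position']
(a0,w0)=sim(q,np.array([now]))[0][:,0]; d=pos[:2]-C
print('fit',q.round(3),'res',(y[0][-n-1:-1]-th[-n:]).round(3),'stop',te.round(2),'now',now,'w',w0.round(3),'th',a0.round(3),'err mm',(1e3*(C+.095*np.r_[np.cos(a0),np.sin(a0)]-pos[:2])).round(1),'tipz',(pos[2]-.108).round(4),'F',s['finger_force'].round(0),s['force'].round(1),'j',s['qpos'].round(2))
st=pos.copy(); yaw=s['tool_rot'][2]
for c in range(ncalls):
    a=sim(q,now+(5*c+np.arange(1,6))/12)[0][0]; P=[np.r_[C+.095*np.r_[np.cos(x),np.sin(x)],.147+.108] for x in a]
    if catch and c==0: P=[pos+(P[-1]-pos)*f for f in(.2,.45,.7,.88,1)]
    print([[round(float(v),2) for v in share(p-st,yaw)] for p in P]); st=P[-1]
E
python3 trk.py 1 2 1
```

```text
Traceback (most recent call last):
  File "trk.py", line 6, in <module>
    s,a,r,k=ang(); print(s['clock'].round(3),round(a,3),round(r,4),k)
                         ^^^^^^^^^^^^^^^^
AttributeError: 'float' object has no attribute 'round'
```

```bash
sed -i "s/s\['clock'\].round(3)/round(s['clock'],3)/" trk.py; python3 trk.py 1 2 1
```

```text
9.917 -1.678 0.0959 166Traceback (most recent call last):
  File "trk.py", line 22, in <module>
    print('fit',q.round(3),'res',(y[0][-n-1:-1]-th[-n:]).round(3),'stop',te.round(2),'now',now,'w',w0.round(3),'th',a0.round(3),'err mm',(1e3*(C+.095*np.r_[np.cos(a0),np.sin(a0)]-pos[:2])).round(1),'tipz',(pos[2]-.108).round(4),'F',s['finger_force'].round(0),s['force'].round(1),'j',s['qpos'].round(2))
                                                                                                                                                                                                                                        ^^^^^^^^^^^^^^^^^^^^^^^
AttributeError: 'float' object has no attribute 'round'
```

```bash
sed -i "s/s\['finger_force'\].round(0)/round(float(s['finger_force']))/" trk.py; python3 trk.py 1 2 1
```

```text
9.967 -1.596 0.0982 176
fit [4.235 1.847 1.   ] res [0.005] stop 22.68 now 10.0167 w 1.799 th 4.782 err mm [ 89.1 -50.1] tipz 0.1476 F 60 [-0.7  0.2 -2.6] j [ 0.39  0.33 -0.39  1.86  0.15  0.98 -1.3 ]
[[0.27, 0.14, 0.0], [0.61, 0.31, 0.0], [0.95, 0.48, 0.0], [1.2, 0.6, 0.01], [1.36, 0.68, 0.01]]
[[0.12, -0.07, -0.0], [0.22, -0.16, -0.0], [0.31, -0.26, -0.0], [0.38, -0.37, -0.0], [0.44, -0.49, -0.0]]
```

Call:
apply_moves(linear=[[0.2,0.1,0],[0.42,0.21,0],[0.62,0.31,0],[0.82,0.41,0],[1,0.5,0]], delta_rot=[[0,0,0],[0,0,0],[0,0,0],[0,0,0],[0,0,0]])

```text
clock: 10.43
position: [0.6096, -0.1192, 0.2555]
tool_rot: [-3.141, 0.001, 0.324]
force: [0.7, 0.6, -1.1]
grip_width: 0.0267
finger_force: 59.6
```

Call:
apply_moves(linear=[[0.32,0.1,0],[0.57,0.02,0],[0.67,-0.08,0],[0.74,-0.19,0],[0.8,-0.31,0]], delta_rot=[[0,0,0],[0,0,0],[0,0,0],[0,0,0],[0,0,0]])

```text
clock: 10.85
position: [0.6742, -0.0633, 0.2556]
tool_rot: [-3.141, 0.001, 0.324]
force: [-0.2, -0.4, -2.2]
grip_width: 0.0267
finger_force: 59.6
```

```bash
python3 trk.py 1 2 0
```

```text
10.85 -0.242 0.0966 168
fit [4.254 1.675 1.035] res [0.006] stop 21.21 now 10.9 w 1.483 th 6.122 err mm [ -0.5 -14.3] tipz 0.148 F 60 [-0.2  4.2 -1.6] j [ 0.22  0.6  -0.35  1.41  0.21  1.17 -1.4 ]
[[-0.0, 0.03, 0.01], [0.03, -0.08, 0.01], [0.05, -0.2, 0.01], [0.06, -0.31, 0.01], [0.05, -0.42, 0.01]]
[[-0.02, -0.11, -0.0], [-0.05, -0.22, -0.0], [-0.09, -0.32, -0.0], [-0.15, -0.41, -0.0], [-0.21, -0.5, -0.0]]
```

Call:
apply_moves(linear=[[0,0.02,0],[0.03,-0.08,0],[0.05,-0.2,0],[0.06,-0.31,0],[0.05,-0.42,0]], delta_rot=[[0,0,0],[0,0,0],[0,0,0],[0,0,0],[0,0,0]])

```text
clock: 11.32
position: [0.6656, -0.0219, 0.2564]
tool_rot: [-3.141, -0.0, 0.324]
force: [0.4, 0.0, -1.5]
grip_width: 0.0265
finger_force: 59.6
```

```bash
python3 trk.py 1 2 0
```

```text
11.317 0.417 0.0968 181
fit [4.256 1.666 1.065] res [0.008] stop 20.83 now 11.3667 w 1.393 th 6.778 err mm [-1.2  5.5] tipz 0.1486 F 60 [-0.1  3.  -0.9] j [ 0.17  0.58 -0.36  1.44  0.21  1.15 -1.47]
[[-0.02, -0.16, 0.02], [-0.06, -0.27, 0.02], [-0.1, -0.36, 0.02], [-0.16, -0.45, 0.02], [-0.23, -0.53, 0.02]]
[[-0.07, -0.07, -0.0], [-0.15, -0.14, -0.0], [-0.24, -0.19, -0.0], [-0.33, -0.24, -0.0], [-0.43, -0.27, -0.0]]
```

Call:
apply_moves(linear=[[-0.02,-0.16,0],[-0.06,-0.27,0],[-0.1,-0.36,0],[-0.16,-0.45,0],[-0.23,-0.53,0]], delta_rot=[[0,0,0],[0,0,0],[0,0,0],[0,0,0],[0,0,0]])

```text
clock: 11.78
position: [0.6264, 0.0205, 0.2563]
tool_rot: [-3.142, -0.0, 0.324]
force: [0.5, 0.1, -1.2]
grip_width: 0.0269
finger_force: 59.6
```

Call:
apply_moves(linear=[[-0.07,-0.07,0],[-0.15,-0.14,0],[-0.24,-0.19,0],[-0.33,-0.24,0],[-0.43,-0.27,0]], delta_rot=[[0,0,0],[0,0,0],[0,0,0],[0,0,0],[0,0,0]])

```text
clock: 12.2
position: [0.5769, 0.032, 0.2564]
tool_rot: [3.142, -0.0, 0.324]
force: [0.4, 0.0, -1.9]
grip_width: 0.0268
finger_force: 59.6
```

```bash
sed -i "s/ang(); print/ang(); red.__defaults__=(f'pics\/f{s[\"clock\"]:.2f}.png',); print/" trk.py; sed -i "s/if save: cv2.imwrite(save,I\[...,::-1\])/cv2.imwrite('pics\/last.png',I[...,::-1])/" h.py; sed -i "s/red.__defaults__=([^)]*); //" trk.py; python3 trk.py 1 2 0; python3 -c "
import cv2; I=cv2.imread('pics/last.png'); cv2.imwrite('pics/l1.png',cv2.resize(I[120:260,200:350],None,fx=4,fy=4))"
```

```text
12.2 1.618 0.0952 177
fit [4.255 1.664 1.021] res [-0.004] stop 21.3 now 12.25 w 1.265 th 7.962 err mm [-5.6  3.8] tipz 0.1485 F 60 [ 1.3  0.7 -0.3] j [ 0.12  0.44 -0.39  1.69  0.19  1.05 -1.57]
[[-0.14, -0.07, 0.01], [-0.24, -0.08, 0.01], [-0.34, -0.07, 0.01], [-0.43, -0.06, 0.01], [-0.52, -0.03, 0.01]]
[[-0.09, 0.03, -0.0], [-0.17, 0.07, -0.0], [-0.25, 0.12, -0.0], [-0.33, 0.17, -0.0], [-0.39, 0.24, -0.0]]
```

View pics/l1.png

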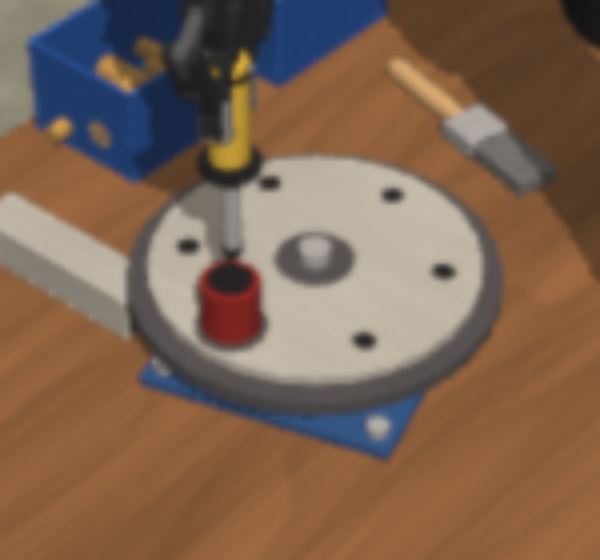

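The wand tip at crop (231,252) hangs above the centre of the stub's mouth at (232,275), well centred and clear of it. I'll keep following.

Call:
apply_moves(linear=[[-0.14,-0.07,0],[-0.24,-0.08,0],[-0.34,-0.07,0],[-0.43,-0.06,0],[-0.52,-0.03,0]], delta_rot=[[0,0,0],[0,0,0],[0,0,0],[0,0,0],[0,0,0]])

```text
clock: 12.67
position: [0.5271, 0.0174, 0.2564]
tool_rot: [3.141, -0.0, 0.324]
force: [0.5, -0.5, -1.9]
grip_width: 0.0266
finger_force: 59.6
```

Call:
apply_moves(linear=[[-0.09,0.03,0],[-0.17,0.07,0],[-0.25,0.12,0],[-0.33,0.17,0],[-0.39,0.24,0]], delta_rot=[[0,0,0],[0,0,0],[0,0,0],[0,0,0],[0,0,0]])

```text
clock: 13.08
position: [0.4977, -0.0181, 0.2563]
tool_rot: [-3.142, 0.0, 0.324]
force: [-0.7, 0.5, -1.9]
grip_width: 0.0262
finger_force: 59.6
```

```bash
python3 trk.py 1 3 0
```

```text
13.083 2.617 0.0942 184
fit [4.254 1.681 1.142] res [0.01] stop 20.16 now 13.1333 w 1.085 th 8.965 err mm [-2.5  3.2] tipz 0.1483 F 60 [ 1.1 -2.9 -1.2] j [ 0.24  0.31 -0.39  1.88  0.14  0.98 -1.47]
[[-0.07, 0.03, 0.01], [-0.12, 0.09, 0.01], [-0.17, 0.16, 0.01], [-0.2, 0.23, 0.01], [-0.23, 0.31, 0.01]]
[[-0.02, 0.08, -0.0], [-0.04, 0.15, -0.0], [-0.05, 0.23, -0.0], [-0.06, 0.31, -0.0], [-0.05, 0.38, -0.0]]
[[0.01, 0.07, -0.0], [0.02, 0.15, -0.0], [0.04, 0.22, -0.0], [0.06, 0.28, -0.0], [0.09, 0.35, -0.0]]
```

Call:
apply_moves(linear=[[-0.07,0.03,0],[-0.12,0.09,0],[-0.17,0.16,0],[-0.2,0.23,0],[-0.23,0.31,0]], delta_rot=[[0,0,0],[0,0,0],[0,0,0],[0,0,0],[0,0,0]])

```text
clock: 13.55
position: [0.4864, -0.0548, 0.2563]
tool_rot: [3.142, -0.0, 0.324]
force: [-0.1, -0.0, -2.2]
grip_width: 0.0269
finger_force: 59.6
```

Call:
apply_moves(linear=[[-0.02,0.08,0],[-0.04,0.15,0],[-0.05,0.23,0],[-0.06,0.31,0],[-0.05,0.38,0]], delta_rot=[[0,0,0],[0,0,0],[0,0,0],[0,0,0],[0,0,0]])

```text
clock: 13.97
position: [0.4939, -0.0927, 0.2563]
tool_rot: [3.142, 0.0, 0.323]
force: [-0.1, -1.0, -2.5]
grip_width: 0.0267
finger_force: 59.6
```

```bash
python3 trk.py 1 3 0
```

```text
13.967 -2.81 0.0948 169
fit [4.251 1.697 1.221] res [0.011] stop 19.57 now 14.0167 w 0.904 th 9.813 err mm [-2.5 -1.2] tipz 0.1482 F 60 [-0.8 -1.6 -2.2] j [ 0.36  0.32 -0.36  1.87  0.13  0.98 -1.31]
[[-0.02, 0.07, 0.01], [-0.01, 0.14, 0.01], [0.01, 0.21, 0.01], [0.03, 0.27, 0.01], [0.06, 0.34, 0.01]]
[[0.03, 0.06, -0.0], [0.06, 0.11, -0.0], [0.1, 0.17, -0.0], [0.14, 0.21, -0.0], [0.17, 0.26, -0.0]]
[[0.04, 0.04, -0.0], [0.09, 0.08, -0.0], [0.13, 0.12, -0.0], [0.18, 0.15, -0.0], [0.23, 0.17, -0.0]]
```

Call:
apply_moves(linear=[[-0.02,0.07,0],[-0.01,0.14,0],[0.01,0.21,0],[0.03,0.27,0],[0.06,0.33,0]], delta_rot=[[0,0,0],[0,0,0],[0,0,0],[0,0,0],[0,0,0]])

```text
clock: 14.43
position: [0.5104, -0.1216, 0.2563]
tool_rot: [-3.142, 0.0, 0.324]
force: [-0.4, 0.0, -1.8]
grip_width: 0.0267
finger_force: 59.6
```

Call:
apply_moves(linear=[[0.03,0.06,0],[0.06,0.11,0],[0.1,0.16,0],[0.13,0.21,0],[0.17,0.25,0]], delta_rot=[[0,0,0],[0,0,0],[0,0,0],[0,0,0],[0,0,0]])

```text
clock: 14.85
position: [0.5345, -0.1398, 0.2562]
tool_rot: [3.142, 0.0, 0.324]
force: [0.1, -0.0, -1.5]
grip_width: 0.0269
finger_force: 59.6
```

```bash
python3 trk.py 2 3 0
```

```text
14.85 -2.066 0.097 180
14.9 -2.035 0.0963 181
fit [4.25  1.7   1.233] res [-0.002  0.004] stop 19.49 now 14.95 w 0.738 th 10.573 err mm [ 6.3 -6. ] tipz 0.1481 F 60 [-0.1  0.8 -2.6] j [ 0.4   0.4  -0.33  1.75  0.15  1.02 -1.24]
[[0.08, 0.12, 0.01], [0.13, 0.15, 0.01], [0.17, 0.18, 0.01], [0.22, 0.21, 0.01], [0.27, 0.23, 0.01]]
[[0.05, 0.02, -0.0], [0.1, 0.04, -0.0], [0.14, 0.06, -0.0], [0.19, 0.07, -0.0], [0.24, 0.08, -0.0]]
[[0.05, 0.01, -0.0], [0.09, 0.01, -0.0], [0.14, 0.02, -0.0], [0.18, 0.02, -0.0], [0.22, 0.02, -0.0]]
```

Call:
apply_moves(linear=[[0.08,0.11,0],[0.13,0.15,0],[0.17,0.18,0],[0.22,0.21,0],[0.27,0.23,0]], delta_rot=[[0,0,0],[0,0,0],[0,0,0],[0,0,0],[0,0,0]])

```text
clock: 15.37
position: [0.5673, -0.1525, 0.2563]
tool_rot: [-3.141, 0.0, 0.324]
force: [-0.2, -0.2, -1.9]
grip_width: 0.0266
finger_force: 59.6
```

Call:
apply_moves(linear=[[0.05,0.02,0],[0.1,0.04,0],[0.14,0.06,0],[0.19,0.07,0],[0.24,0.08,0]], delta_rot=[[0,0,0],[0,0,0],[0,0,0],[0,0,0],[0,0,0]])

```text
clock: 15.78
position: [0.5927, -0.1524, 0.2563]
tool_rot: [-3.142, 0.0, 0.324]
force: [0.1, -0.0, -1.7]
grip_width: 0.0269
finger_force: 59.6
```

```bash
python3 trk.py 1 3 0
```

```text
15.783 -1.486 0.0986 177
fit [4.247 1.711 1.265] res [0.02] stop 19.3 now 15.8333 w 0.57 th 11.13 err mm [-0.8 -1.1] tipz 0.1482 F 60 [-1.1  0.8 -2.4] j [ 0.37  0.49 -0.32  1.59  0.17  1.08 -1.24]
[[0.03, 0.01, 0.01], [0.08, 0.02, 0.01], [0.12, 0.02, 0.01], [0.16, 0.03, 0.01], [0.2, 0.02, 0.01]]
[[0.04, -0.0, -0.0], [0.08, -0.01, -0.0], [0.11, -0.01, -0.0], [0.15, -0.02, -0.0], [0.18, -0.02, -0.0]]
[[0.03, -0.01, -0.0], [0.06, -0.02, -0.0], [0.09, -0.03, -0.0], [0.12, -0.04, -0.0], [0.15, -0.05, -0.0]]
```

Call:
apply_moves(linear=[[0.03,0.01,0],[0.08,0.02,0],[0.12,0.02,0],[0.16,0.03,0],[0.2,0.02,0]], delta_rot=[[0,0,0],[0,0,0],[0,0,0],[0,0,0],[0,0,0]])

```text
clock: 16.25
position: [0.6123, -0.1482, 0.2562]
tool_rot: [3.141, 0.0, 0.323]
force: [-0.5, -0.1, -1.1]
grip_width: 0.0268
finger_force: 59.6
```

Call:
apply_moves(linear=[[0.04,0,0],[0.07,-0.01,0],[0.11,-0.01,0],[0.14,-0.02,0],[0.17,-0.02,0]], delta_rot=[[0,0,0],[0,0,0],[0,0,0],[0,0,0],[0,0,0]])

```text
clock: 16.67
position: [0.6276, -0.1404, 0.2563]
tool_rot: [-3.141, 0.0, 0.324]
force: [-1.1, -0.2, -1.3]
grip_width: 0.0265
finger_force: 59.6
```

```bash
python3 trk.py 1 3 0
```

```text
16.667 -1.086 0.099 169
fit [4.244 1.722 1.297] res [0.026] stop 19.12 now 16.7167 w 0.4 th 11.527 err mm [ 0.1 -0.7] tipz 0.1483 F 60 [-0.6  0.1 -1.1] j [ 0.33  0.54 -0.32  1.51  0.18  1.12 -1.26]
[[0.03, 0.0, 0.01], [0.06, -0.01, 0.01], [0.09, -0.01, 0.01], [0.11, -0.02, 0.01], [0.14, -0.03, 0.01]]
[[0.02, -0.01, -0.0], [0.05, -0.02, -0.0], [0.07, -0.03, -0.0], [0.09, -0.04, -0.0], [0.11, -0.05, -0.0]]
[[0.02, -0.01, -0.0], [0.03, -0.02, -0.0], [0.05, -0.03, -0.0], [0.06, -0.04, -0.0], [0.08, -0.04, -0.0]]
```

Call:
apply_moves(linear=[[0.02,0,0],[0.04,0,0],[0.06,-0.01,0],[0.09,-0.02,0],[0.11,-0.03,0]], delta_rot=[[0,0,0],[0,0,0],[0,0,0],[0,0,0],[0,0,0]])

```text
clock: 17.13
position: [0.6371, -0.1341, 0.2563]
tool_rot: [-3.142, -0.0, 0.324]
force: [-0.6, -0.3, -1.7]
grip_width: 0.0266
finger_force: 59.6
```

Call:
apply_moves(linear=[[0.02,-0.01,0],[0.04,-0.02,0],[0.06,-0.03,0],[0.08,-0.04,0],[0.1,-0.05,0]], delta_rot=[[0,0,0],[0,0,0],[0,0,0],[0,0,0],[0,0,0]])

```text
clock: 17.55
position: [0.6449, -0.1263, 0.2563]
tool_rot: [-3.142, 0.0, 0.324]
force: [-0.5, 0.3, -2.3]
grip_width: 0.0267
finger_force: 59.6
```

```bash
python3 trk.py 1 4 0
```

```text
17.55 -0.819 0.1004 182
fit [4.242 1.73  1.317] res [0.021] stop 19.01 now 17.6 w 0.236 th 11.78 err mm [ 2.  -0.4] tipz 0.1483 F 60 [-0.5  0.5 -1.5] j [ 0.3   0.57 -0.31  1.47  0.18  1.14 -1.29]
[[0.03, 0.0, 0.01], [0.05, -0.01, 0.01], [0.06, -0.01, 0.01], [0.08, -0.02, 0.01], [0.09, -0.03, 0.01]]
[[0.01, -0.01, -0.0], [0.02, -0.01, -0.0], [0.03, -0.02, -0.0], [0.04, -0.02, -0.0], [0.04, -0.03, -0.0]]
[[0.01, -0.0, -0.0], [0.01, -0.01, -0.0], [0.01, -0.01, -0.0], [0.02, -0.01, -0.0], [0.02, -0.01, -0.0]]
[[0.0, -0.0, -0.0], [0.0, -0.0, -0.0], [0.0, -0.0, -0.0], [0.0, -0.0, -0.0], [0.0, -0.0, -0.0]]
```

Call:
apply_moves(linear=[[0.02,0,0],[0.04,-0.01,0],[0.05,-0.01,0],[0.07,-0.02,0],[0.08,-0.03,0]], delta_rot=[[0,0,0],[0,0,0],[0,0,0],[0,0,0],[0,0,0]])

```text
clock: 18.02
position: [0.6515, -0.121, 0.2562]
tool_rot: [-3.142, -0.0, 0.324]
force: [0.4, 0.1, -2.3]
grip_width: 0.0269
finger_force: 59.6
```

Call:
apply_moves(linear=[[0.01,-0.01,0],[0.02,-0.01,0],[0.03,-0.02,0],[0.04,-0.02,0],[0.04,-0.03,0]], delta_rot=[[0,0,0],[0,0,0],[0,0,0],[0,0,0],[0,0,0]])

```text
clock: 18.43
position: [0.6543, -0.117, 0.2563]
tool_rot: [3.142, -0.0, 0.324]
force: [0.0, 0.7, -1.8]
grip_width: 0.0269
finger_force: 59.6
```

Call:
apply_moves(linear=[[0.01,0,0],[0.01,-0.01,0],[0.01,-0.01,0],[0.02,-0.01,0],[0.02,-0.01,0]], delta_rot=[[0,0,0],[0,0,0],[0,0,0],[0,0,0],[0,0,0]])

```text
clock: 18.85
position: [0.6559, -0.1154, 0.2563]
tool_rot: [-3.142, -0.0, 0.324]
force: [0.7, 0.7, -1.8]
grip_width: 0.0265
finger_force: 59.6
```

Call:
apply_moves(linear=[[0,0,0],[0,0,0],[0,0,0],[0,0,0],[0,0,0]], delta_rot=[[0,0,0],[0,0,0],[0,0,0],[0,0,0],[0,0,0]])

```text
clock: 19.27
position: [0.6558, -0.1154, 0.2563]
tool_rot: [-3.142, -0.0, 0.324]
force: [0.3, -0.2, -1.7]
grip_width: 0.0267
finger_force: 59.6
```

```bash
python3 trk.py 2 1 0
```

```text
19.267 -0.656 0.099 176
19.317 -0.652 0.0989 174
fit [4.24  1.735 1.329] res [0.008 0.005] stop 18.95 now 19.3667 w 0.001 th 11.919 err mm [ 0. -1.] tipz 0.1483 F 60 [-1.   1.3 -2.3] j [ 0.28  0.58 -0.31  1.44  0.19  1.15 -1.31]
[[-0.0, 0.01, 0.01], [-0.0, 0.01, 0.01], [-0.0, 0.01, 0.01], [-0.0, 0.01, 0.01], [-0.0, 0.01, 0.01]]
```

Call:
apply_moves(linear=[[0,0,0],[0,0,0],[0,0,0],[0,0,0],[0,0,0]], delta_rot=[[0,0,0],[0,0,0],[0,0,0],[0,0,0],[0,0,0]])

```text
clock: 19.78
position: [0.6558, -0.1154, 0.2563]
tool_rot: [3.142, 0.0, 0.324]
force: [0.1, 0.6, -1.4]
grip_width: 0.0266
finger_force: 59.6
```

Call:
apply_moves(linear=[[0,0,0],[0,0,0],[0,0,0],[0,0,0],[0,0,0]], delta_rot=[[0,0,0],[0,0,0],[0,0,0],[0,0,0],[0,0,0]])

```text
clock: 20.2
position: [0.6558, -0.1154, 0.2563]
tool_rot: [-3.142, -0.0, 0.324]
force: [-0.4, 0.1, -2.4]
grip_width: 0.0267
finger_force: 59.6
```

```bash
python3 trk.py 2 1 0; python3 -c "
import cv2; I=cv2.imread('pics/last.png'); cv2.imwrite('pics/l2.png',cv2.resize(I[100:240,210:360],None,fx=4,fy=4))"
```

```text
20.2 -0.655 0.0989 176
20.25 -0.655 0.099 174
fit [4.239 1.736 1.33 ] res [0.004 0.004] stop 18.94 now 20.3 w 0.001 th 11.915 err mm [-0.2 -1.2] tipz 0.1483 F 60 [-0.8  0.7 -0.6] j [ 0.28  0.58 -0.31  1.44  0.19  1.15 -1.31]
[[-0.01, 0.01, 0.01], [-0.01, 0.01, 0.01], [-0.01, 0.01, 0.01], [-0.01, 0.01, 0.01], [-0.01, 0.01, 0.01]]
```

View pics/l2.png

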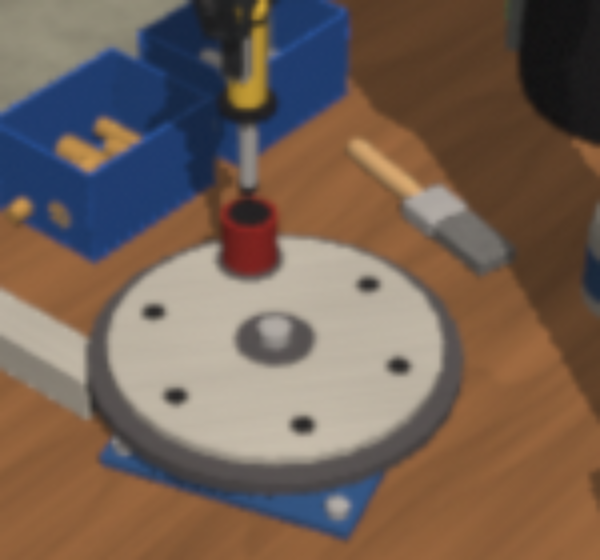

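The table has been at rest for a second. The tip, at crop (248,188), hangs over the mouth of the stub at (250,212), about 23 mm above it.

```bash
python3 -c "
from workcell import workorder; print(workorder.job_done())"
```

```text
the job is handed in; nothing more can be done
None
```

The job is handed in, with no verdict returned: the wand's stem pushed the table to about 1.8 rad/s, the tip stayed over the stub for about 4.7 s above 0.6 rad/s and on until the table came to rest, and the wand is still held about 23 mm above the stub.

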